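Set the bench sander to fast and start it

ROBOT

A 6-joint arm with a two-finger parallel gripper is mounted at the origin on the work surface. World frame = base frame: x ahead of the robot, y to its left, z up, the work surface at z = 0. Lengths are in m, angles in rad, forces in N, time in s.
With the tool pointing down it reaches from about 0.3 to 0.775 m from the base axis. Payload 14.6 kg.
Tool frame: the origin (TCP) lies at the very end of the fingers, on their centre line; the grasp point (between the pads) lies 19 mm behind it (ctrl.hold_point_z is the z of the grasp point in the tool frame, in m); z points along the fingers, y is the direction in which the jaws open and shut (so a half turn about z gives the same grasp; the last joint's range is limited). The gripper opens to 94 mm and grips with 3 to 60 N. Pads are 16 mm wide; open, the fingers measure 119 mm over their backs; the gripper's body (75 mm by 177 mm) begins 78 mm behind the grasp point.
Start: joints at [-1.237, 0.3, 1.521, -0, 1.321, -0.067], TCP at [0.215, -0.506, 0.166] pointing down, gripper open.
Joint ranges: [-3.03, 3.03], [-0.79, 2.21], [0.23, 2.52], [-1.04, 4.18], [0, 3.07], [-2.55, 2.55]. Speed limits (rad/s): [2.22, 2.22, 2.57, 3.14, 3.14, 3.14].

INTERFACE

Orientations are given as [roll, pitch, yaw] about the fixed x, y, z axes, in that order (R = Rz(yaw) Ry(pitch) Rx(roll)).
In Python, from station import ctrl, cams, hand_in gives the robot as it stands.
- The arm moves only by the tool servo_tool, never from a script. Its argument "rows" is a list of rows, each a list of 7 numbers: the shift along the world's x, y, z in m, then the turn, a rotation vector about the world's x, y, z in rad, then the gripper command: -1 is shut, 1 is fully open, values between are in proportion. A call has exactly 8 rows; each row is the pose to reach, as a shift and turn from the pose measured when the call began; what a row does not reach only later rows make up. A row lasts 1/12 s, in which the tool goes at most 41.7 mm and 7.16 degrees, less where a joint would pass 70% of its speed; a pose out of reach is approached as far as the arm can. A call with a gripper value outside its range is refused whole. The fingers move at their own pace and stop on an object; "newtons" is the grip in N (left out, the last holds). Time passes only in rows, so rows that repeat a pose let the fingers close, or fill a call up. It gives the time, the measured TCP pose, the force and the opening at its end, in the units of the state.
- ctrl.get_obs(): the state, without advancing time (a new reading comes with each control period).
- cams.camera(name): name is "scene" or "top" or "wrist"; returns a dict with "image" (400x640x3 uint8, red, green, blue), "depth" (400x640 float32, m along the optical axis (not along the pixel's ray), 0 where there is no reading), "fx", "fy", "cx", "cy" (pixels), "rvec" (rotation vector, rad) and "tvec" (3), from world to camera coordinates, as OpenCV has them; the wrist camera has in their place "hand_eye" (4x4, takes a point from camera to tool coordinates, whose origin is the TCP and whose axes are the flange's). Camera axes: x right, y down, z forward; pixel columns grow to the right and rows downward; lengths in m; the calibration is good to about 2 mm. A picture is of the moment at which its call begins: read the wrist's pose just before it.
- hand_in(): hands the job in, once; it reports no verdict.
Trained networks look in a picture, given as the dict that the camera call returned (one of the last four; its "shot" number tells which), for a name from the list of things; names that differ only in an ending like _2 or _b are one class to them, and where a whole thing is asked for, a point or a joint stands for the part that bears it (a point fixed in the world has none). Each returns a list of dicts, best first, with "p" (0 to 1); they miss things now and then, are a little off and sometimes report something else, mostly with a low value. They report only what shows in the picture. A call takes as long as a camera call.
- cams.spot_in(picture, name): "box" ([left, top, right, bottom] as shares, 0 to 1, of the picture: columns of its width, rows of its height, round what is visible of it).
- cams.place_of(picture, name): "at" ([column, row] as shares, 0 to 1, of the picture: columns of its width, rows of its height: a listed point, or the origin of a listed thing).
The state is a dict: "time_s": time; "qpos": joint angles; "joint_vel": joint speeds; "tau": joint torques, N m; "ee_pos": TCP position; "eef_rot": TCP orientation; "force": force on the tool from outside, world axes, zero at the start; "moment": the same for the moment, N m; "grip_width": finger opening in m.
Only numpy, scipy, OpenCV 4.12 (cv2) and the standard library are available. Lean on these libraries where they do the work, as an engineer would, in place of code of your own. Each camera call takes 0.05 s, during which the arm holds its last target.

TASK

Set the disc sander to its fast speed: push the speed lever on top of its gearbox with a fingertip, out of its off position, past the click of the first speed, until it sits fully home at the far stop. Then press the start button on the separate switch box all the way down and let it come up again. Do not press start before the lever is home, do not squeeze hard or force the lever, do not shove or lift the sander, and leave the tin, the bottle and the foam piece where they are.

Things in the scene. Friction and masses are not known exactly. Their poses are not given: they have to be found in the camera images.
- sander: Disc sander, 7 kg, loose on the bench; origin at bench level. Its -x is the front (to the robot). Base plate x -100..100, y -190..170 mm. Grey gearbox x -85..85, y -185..-35, flat top 100 mm above the bench, carries the lever. Then motor (y -35..70, 132 high), disc (y 70..84, 170 high), work rest (y 90..160, 96 high). Yaw -0.4 to 0.15 rad.
- lever_pivot (a point): Upright pivot axis of the speed lever at the gearbox's top, 100 mm above the bench; x 45, y -110 mm in the sander's frame, axes as the sander's. The hub on it is 34 mm wide, 21 mm high. On the gearbox a steel arc with three dark ticks marks the lever's three places; a thin pin marks each end.
- lever_knob (a point): Centre of the top of the black lever knob, 155 mm above the bench, moving with the lever. The knob is an upright round post, 23 mm in diameter, 50 mm tall (105 to 155 mm above the bench), slightly tapered to both ends, 100 mm from the pivot axis at the end of a level steel arm 11 mm thick (106 to 118 mm above the bench).
- speed_lever (a joint): Lever angle, rad, growing anticlockwise from above: 0 off (its start, or near), 0.45 first speed (arm along the sander's -x), 0.90 fast, at the far stop (knob towards the sander's -y). A spring detent holds it at each within 0.03: about 4 N at the knob to leave 0 or 0.45; past the humps at 0.225 and 0.675 it snaps on by itself, short of them it drops back (within 0.06 of a hump it may stay).
- start_box: Switch box, grey, 75 x 75 x 45 mm high, screwed to the bench, origin at the bench surface under its centre; stands to the right or to the left of the sander, turned up to 0.5 rad.
- start_button_top (a point): Centre of the top of the round black push button, 30 mm in diameter, 67 mm above the bench when up, in a steel collar (46 mm in diameter, 57 mm above the bench) on the middle of the switch box's top; pressed straight down.
- start_button (a joint): Travel of the start button, m: 0 up, 0.006 fully down. Its spring needs 5 N for the whole travel, and lifts it again when released.
- filler_tin: Bystander: closed tin, 68 mm in diameter, 85 mm high, loose, on the opposite side of the sander from the switch box; origin under its centre.
- foam_step: Bystander: white stepped block of rigid foam, 50 x 100 mm, 60 mm high at its taller step and 30 mm at the other, loose, in front of the sander's right end; origin under its centre.
- glue_bottle: Bystander: bottle, 54 mm in diameter, 150 mm high, loose, in front of the sander's left end; origin under its centre.

How it is judged:
On the way, in this order (a step that is already met when the one before it is completed fails the run):
1. the speed lever sits at the far stop, past the first speed (value of joint speed_lever above 0.85 rad), for 0.2 s.
2. the start button is pressed all the way down (value of joint start_button above 0.0045 m), for 0.05 s.
At the end, for the whole second after the job is handed in: The speed lever rests at the far stop (above 0.85 of 0.90 rad), the start button has been pressed and is up again (under 1.5 mm down), and the sander, tin, foam piece and bottle are within 20 mm of where they began (value of joint speed_lever above 0.85 rad and value of joint start_button below 0.0015 m and distance of each of sander, filler_tin, foam_step, glue_bottle from where it was at the start of the episode below 0.02 m and linear speed of sander below 0.02 m/s); the robot touches nothing.
It fails at once if start pressed before the lever is home (value of joint start_button above 0.003 m and value of joint speed_lever below 0.8 rad).
It fails at once if the lever forced or squeezed hard (over 30 N on it) (contact force between the fingers and speed_lever above 30 N).
It fails at once if the lever pushed with the arm instead of the fingers (contact force between the arm and speed_lever above 5 N).
It fails at once if the sander shoved, lifted or tipped (distance of sander from where it was at the start of the episode above 0.02 m or angle between sander's own z axis and vertical above 0.06 rad).
It fails at once if the tin, foam piece or bottle lifted, carried, pushed away or tipped over (distance of any of filler_tin, foam_step, glue_bottle from where it was at the start of the episode above 0.02 m or angle between any of filler_tin, foam_step, glue_bottle's own z axis and vertical above 0.3 rad).
It also fails if it takes over 51 s, if anything falls off the work surface, if the arm or the gripper's body presses on something with over 40 N, if the wrist force passes 120 N, or if a joint passes its speed limit or range.

## Working session

There is one attempt and no reset: what is moved stays moved. The work goes in short steps, Python scripts to look and compute and a tool call to move; the robot and the scene stay as the last step left them, time stands still between calls to the robot, and variables do not carry over. Pictures are saved under pics/ and viewed, and the job is handed in when it is done.

Besides the shell and the picture viewer there is one more tool, called after "Call:" as name([rows], argument=value, ...), one row to a line, values as JSON. servo_tool: Moves the arm, as the interface text tells. Its arguments: {"type":"object","properties":{"rows":{"type":"array"},"newtons":{"type":"number"}},"required":["rows"]}

```bash
ls; mkdir -p pics; cat > h.py <<'E'
import numpy as np,cv2,json
from station import ctrl,cams,hand_in
def save(p,n): cv2.imwrite('pics/'+n,cv2.cvtColor(p['image'],cv2.COLOR_RGB2BGR))
def unproj(p,u,v,d):
    c=np.array([(u-p['cx'])/p['fx']*d,(v-p['cy'])/p['fy']*d,d])
    R=cv2.Rodrigues(np.array(p['rvec'],float))[0]
    return R.T@(c-np.array(p['tvec']).ravel())
def atz(p,u,v,z):
    R=cv2.Rodrigues(np.array(p['rvec'],float))[0];t=np.array(p['tvec']).ravel()
    o=-R.T@t; r=R.T@np.array([(u-p['cx'])/p['fx'],(v-p['cy'])/p['fy'],1.])
    return o+r*(z-o[2])/r[2]
E
python3 - <<'E'
from h import *
np.set_printoptions(precision=4,suppress=True)
o=ctrl.get_obs();print(o)
Z=dict(sander=0,lever_pivot=.1,lever_knob=.155,start_box=0,start_button_top=.067,filler_tin=0,foam_step=0,glue_bottle=0)
for c in['top','scene']:
    p=cams.camera(c);save(p,c+'0.png')
    for n,z in Z.items():
        for r in cams.place_of(p,n)[:2]:
            u,v=r['at'][0]*640,r['at'][1]*400
            print(c,n,round(r['p'],2),round(u),round(v),atz(p,u,v,z))
E
```

```text
pics
{'time_s': 0.0, 'qpos': array([-1.2366,  0.3005,  1.5216, -0.    ,  1.3207, -0.0666]), 'joint_vel': array([-0.0011,  0.0002,  0.0004,  0.0001, -0.0008, -0.0004]), 'tau': array([  0.0007, -53.1808, -35.2731,   0.0709,   0.0245,  -0.0001]), 'ee_pos': array([ 0.2145, -0.5061,  0.1655]), 'eef_rot': array([-3.1405, -0.0001,  0.4008]), 'force': array([-0.4416,  0.8889,  0.6333]), 'moment': array([ 0.0297, -0.0122, -0.0232]), 'grip_width': 0.09404916527788758}
top sander 0.74 295 196 [0.6194 0.0929 0.    ]
top lever_pivot 0.76 333 186 [ 0.6352 -0.0345  0.1   ]
top lever_knob 0.53 310 208 [0.5502 0.0368 0.155 ]
top start_box 0.65 209 225 [0.5117 0.3834 0.    ]
top start_button_top 0.57 204 224 [0.5069 0.3848 0.067 ]
top filler_tin 0.64 444 230 [ 0.5129 -0.41    0.    ]
top foam_step 0.72 385 255 [ 0.4235 -0.2117  0.    ]
top foam_step 0.42 207 225 [0.5146 0.3903 0.    ]
top glue_bottle 0.72 248 249 [0.4355 0.2455 0.    ]
top glue_bottle 0.37 310 206 [0.5876 0.0438 0.    ]
scene sander 0.64 335 265 [ 0.615  0.092 -0.   ]
scene lever_pivot 0.68 293 218 [ 0.6414 -0.0294  0.1   ]
scene lever_knob 0.9 330 197 [0.5709 0.0296 0.155 ]
scene start_box 0.75 460 301 [ 0.5061  0.3754 -0.    ]
scene start_button_top 0.67 330 197 [ 0.4767 -0.0518  0.067 ]
scene filler_tin 0.69 242 176 [ 0.5219 -0.405   0.    ]
scene foam_step 0.94 304 184 [ 0.4145 -0.2181  0.    ]
scene glue_bottle 0.64 431 259 [0.4303 0.2567 0.    ]
```

View pics/top0.png

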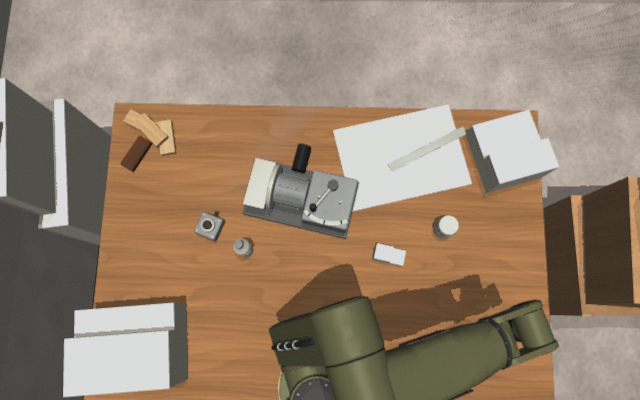

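View pics/scene0.png

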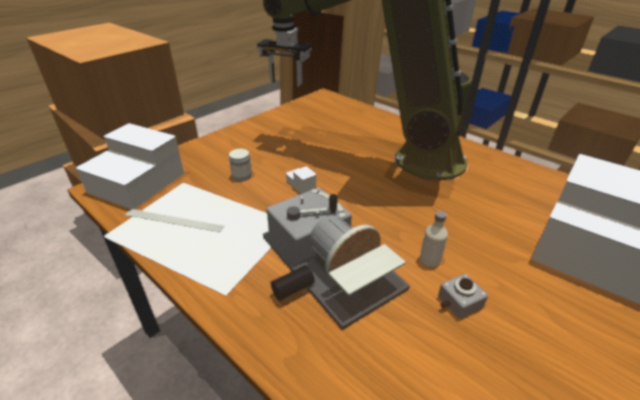

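Call:
servo_tool([
  [0.01, 0.01, 0.035, 0, 0, 0.06, -1],
  [0.02, 0.03, 0.07, 0, 0, 0.12, -1],
  [0.035, 0.05, 0.1, 0, 0, 0.18, -1],
  [0.05, 0.08, 0.13, 0, 0, 0.24, -1],
  [0.065, 0.115, 0.15, 0, 0, 0.3, -1],
  [0.08, 0.15, 0.17, 0, 0, 0.36, -1],
  [0.09, 0.185, 0.18, 0, 0, 0.42, -1],
  [0.1, 0.22, 0.19, 0, 0, 0.48, -1],
], newtons=20)

```text
time_s: 1.57
ee_pos: [0.3148, -0.2847, 0.3572]
eef_rot: [3.14, 0.0, 0.883]
force: [0.8, -0.1, 0.5]
grip_width: 0.0439
```

Call:
servo_tool([
  [0.015, 0.035, 0.005, 0, 0, 0.06, -1],
  [0.03, 0.07, 0.01, 0, 0, 0.12, -1],
  [0.045, 0.105, 0.015, 0, 0, 0.18, -1],
  [0.06, 0.14, 0.02, 0, 0, 0.24, -1],
  [0.075, 0.175, 0.03, 0, 0, 0.3, -1],
  [0.09, 0.21, 0.04, 0, 0, 0.36, -1],
  [0.105, 0.245, 0.04, 0, 0, 0.42, -1],
  [0.12, 0.28, 0.04, 0, 0, 0.48, -1],
])

```text
time_s: 2.23
ee_pos: [0.4352, -0.0027, 0.3979]
eef_rot: [3.139, -0.0, 1.367]
force: [0.7, -0.8, -0.1]
grip_width: 0.0003
```

```bash
cat >> h.py <<'E'
from scipy.spatial.transform import Rotation as Rn
def wrist():
    o=ctrl.get_obs();p=cams.camera('wrist')
    T=np.eye(4);T[:3,:3]=Rn.from_euler('xyz',o['eef_rot']).as_matrix();T[:3,3]=o['ee_pos']
    M=np.linalg.inv(T@np.array(p['hand_eye']))
    p['rvec']=cv2.Rodrigues(M[:3,:3])[0];p['tvec']=M[:3,3]
    return o,p
Z=dict(sander=0,lever_pivot=.1,lever_knob=.155,start_box=0,start_button_top=.067,filler_tin=0,foam_step=0,glue_bottle=0)
def find(p,names=Z):
    for n in names:
        for r in cams.place_of(p,n)[:2]:
            u,v=r['at'][0]*640,r['at'][1]*400
            print(n,round(r['p'],2),round(u),round(v),atz(p,u,v,Z[n]).round(4), 'depthpt',unproj(p,u,v,p['depth'][int(min(v,399)),int(min(u,639))]).round(4))
E
python3 - <<'E'
from h import *
o,p=wrist();print(o['time_s'],o['ee_pos'],o['eef_rot'],o['grip_width'])
print(p['tvec'],np.array(p['hand_eye']).round(3))
save(p,'w1.png');find(p)
E
```

```text
2.2333 [ 0.43520591 -0.00269623  0.39791797] [ 3.13871755e+00 -5.29003621e-05  1.36658005e+00] 0.00031045782167928883
[-0.42956153 -0.00570699  0.63580043] [[-0.001 -0.963 -0.268  0.079]
 [ 1.    -0.001  0.001  0.001]
 [-0.001 -0.268  0.963 -0.218]
 [ 0.     0.     0.     1.   ]]
sander 0.66 411 87 [0.6263 0.0842 0.    ] depthpt [0.5909 0.0822 0.1248]
sander 0.45 337 258 [ 0.4271 -0.2247  0.    ] depthpt [0.446  0.0057 0.4744]
lever_pivot 0.98 444 158 [ 0.6365 -0.0367  0.1   ] depthpt [ 0.6285 -0.0319  0.1222]
lever_knob 0.84 400 126 [0.5598 0.0329 0.155 ] depthpt [0.5601 0.0328 0.1537]
foam_step 0.65 339 260 [ 0.4316 -0.229   0.    ] depthpt [0.4471 0.0055 0.4759]
glue_bottle 0.78 291 7 [0.4394 0.2549 0.    ] depthpt [0.4412 0.2281 0.0914]
```

View pics/w1.png

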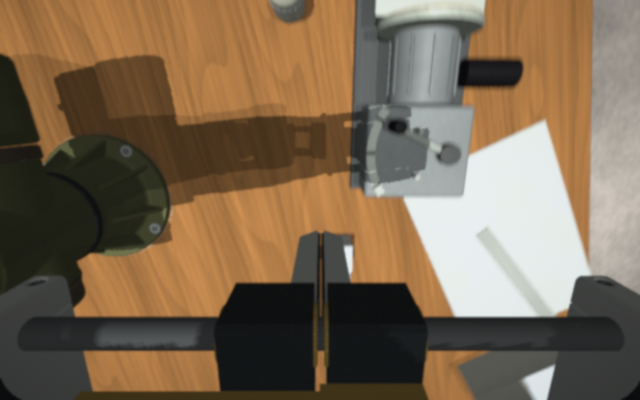

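```bash
python3 - <<'E'
from h import *
o,p=wrist()
im=cv2.resize(p['image'][70:210,340:500],None,fx=5,fy=4.2857,interpolation=cv2.INTER_CUBIC)
p2=dict(image=im);
save(p2,'w1c.png')
# gearbox top points
d=p['depth'];vv,uu=np.mgrid[80:215,330:510]
P=np.array([unproj(p,u,v,d[v,u]) for u,v in zip(uu.ravel(),vv.ravel())])
m=(abs(P[:,2]-.100)<.005)&(P[:,1]<.03)
Q=P[m];print(len(Q),Q[:,2].mean())
g=np.zeros((135,180),np.uint8);g.ravel()[m]=255
r=cv2.minAreaRect(Q[:,:2].astype(np.float32));print(r)
k=P[(P[:,2]>.145)&(P[:,2]<.165)&(abs(P[:,0]-.56)<.03)&(abs(P[:,1]-.033)<.03)]
print('knobtop',len(k),k.mean(0),k.min(0),k.max(0))
h=P[(abs(P[:,2]-.121)<.006)&(abs(P[:,0]-.635)<.025)&(abs(P[:,1]+.035)<.025)];print('hub',len(h),h.mean(0),(h.min(0)+h.max(0))/2,h.max(0)-h.min(0))
E
```

```text
7065 0.09946373681161172
((0.594188392162323, -0.02458930015563965), (0.1446826308965683, 0.16911663115024567), 77.94754028320312)
knobtop 197 [0.55859606 0.02957837 0.15241236] [0.54899102 0.01801648 0.14615204] [0.57118853 0.04018364 0.15639566]
hub 431 [ 0.63512348 -0.03009729  0.11975385] [ 0.63245573 -0.02960842  0.11878001] [0.04466248 0.03828872 0.00750229]
```

View pics/w1c.png

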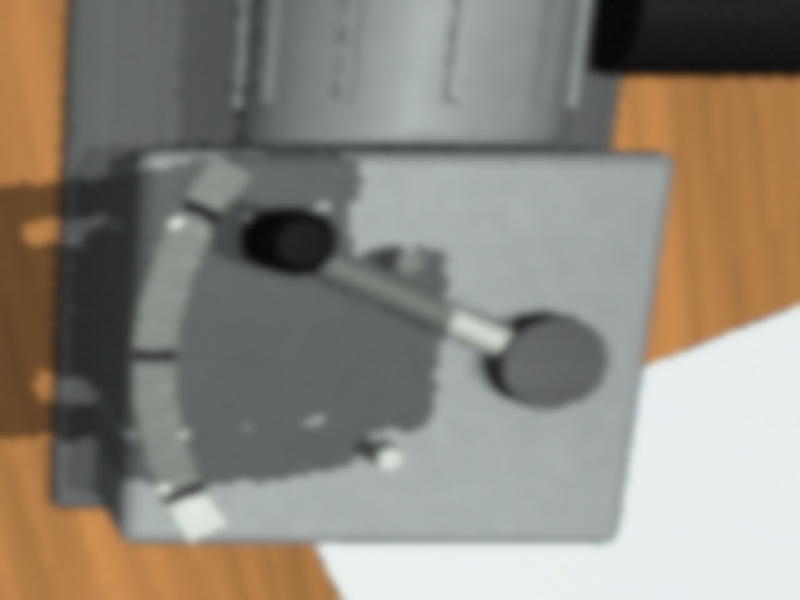

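Call:
servo_tool([
  [0.018, 0.007, -0.024, 0, 0, -0.06, -1],
  [0.036, 0.015, -0.05, 0, 0, -0.12, -1],
  [0.054, 0.022, -0.075, 0, 0, -0.18, -1],
  [0.072, 0.03, -0.1, 0, 0, -0.24, -1],
  [0.09, 0.037, -0.125, 0, 0, -0.3, -1],
  [0.108, 0.045, -0.15, 0, 0, -0.36, -1],
  [0.126, 0.052, -0.175, 0, 0, -0.42, -1],
  [0.143, 0.059, -0.198, 0.002, -0.002, -0.456, -1],
])

```text
time_s: 3.4
ee_pos: [0.5783, 0.0531, 0.1978]
eef_rot: [3.139, -0.002, 0.901]
force: [-0.2, -0.3, -0.8]
grip_width: 0.0003
```

```bash
python3 - <<'E'
from h import *
o,p=wrist();print(o['time_s'],o['ee_pos'],o['eef_rot'],o['grip_width'],o['force'])
save(p,'w2.png');find(p,['lever_pivot','lever_knob'])
E
```

```text
3.4 [0.57832328 0.05311194 0.19775142] [ 3.13932783e+00 -2.19604767e-03  9.01115648e-01] 0.0002617434734028223 [-0.22327193 -0.26184684 -0.82362612]
lever_pivot 0.7 412 221 [ 0.6363 -0.0312  0.1   ] depthpt [ 0.6357 -0.0217  0.1206]
lever_knob 0.96 318 242 [0.5583 0.0301 0.155 ] depthpt [0.5841 0.062  0.2529]
```

View pics/w2.png

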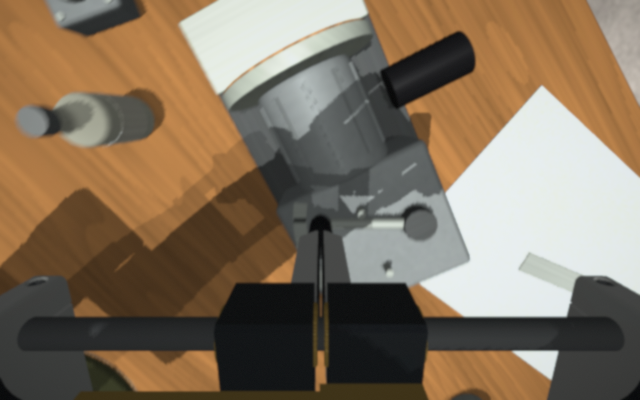

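Call:
servo_tool([
  [0.0, 0.002, -0.01, 0, 0, 0.01, -1],
  [0.0, 0.002, -0.02, 0, 0, 0.01, -1],
  [0.0, 0.002, -0.03, 0, 0, 0.01, -1],
  [0.0, 0.002, -0.04, 0, 0, 0.01, -1],
  [0.0, 0.002, -0.05, 0, 0, 0.01, -1],
  [0.0, 0.002, -0.058, 0, 0, 0.01, -1],
  [0.0, 0.002, -0.06, 0, 0, 0.01, -1],
  [0.0, 0.002, -0.06, 0, 0, 0.01, -1],
])

```text
time_s: 4.22
ee_pos: [0.577, 0.055, 0.1369]
eef_rot: [-3.141, 0.0, 0.915]
force: [1.0, -1.0, -0.4]
grip_width: 0.0004
```

```bash
python3 - <<'E'
from h import *
pv=np.array([.637,-.031])
o=ctrl.get_obs();e=o['ee_pos'];print(e,o['eef_rot'],o['force'])
for th in [0,.1,.2,.3,.4,.5,.6,.7,.75,.8,.85,.9]:
    a=2.4816+th
    k=pv+.1*np.array([np.cos(a),np.sin(a)]);t=np.array([-np.sin(a),np.cos(a)])
    f=k-.0195*t
    print(th,f.round(4),(f-e[:2]).round(4),'turn',round(.911+th-o['eef_rot'][2],3))
E
```

```text
[0.57699675 0.0549838  0.13689443] [-3.14065218e+00  4.65579341e-04  9.15477382e-01] [ 0.980286   -1.00524764 -0.35840472]
0 [0.57   0.0457] [-0.007  -0.0093] turn -0.004
0.1 [0.5626 0.0386] [-0.0144 -0.0163] turn 0.096
0.2 [0.5561 0.0309] [-0.0209 -0.0241] turn 0.196
0.3 [0.5503 0.0225] [-0.0267 -0.0325] turn 0.296
0.4 [0.5454 0.0136] [-0.0316 -0.0414] turn 0.396
0.5 [0.5414 0.0042] [-0.0356 -0.0508] turn 0.496
0.6 [ 0.5383 -0.0055] [-0.0386 -0.0605] turn 0.596
0.7 [ 0.5363 -0.0155] [-0.0407 -0.0705] turn 0.696
0.75 [ 0.5357 -0.0206] [-0.0413 -0.0756] turn 0.746
0.8 [ 0.5353 -0.0256] [-0.0417 -0.0806] turn 0.796
0.85 [ 0.5351 -0.0307] [-0.0419 -0.0857] turn 0.846
0.9 [ 0.5352 -0.0358] [-0.0418 -0.0908] turn 0.896
```

Push the first part to θ≈0.2.

Call:
servo_tool([
  [-0.003, -0.004, 0, 0, 0, 0, -1],
  [-0.006, -0.008, 0, 0, 0, 0, -1],
  [-0.009, -0.011, 0, 0, 0, 0.03, -1],
  [-0.012, -0.014, 0, 0, 0, 0.06, -1],
  [-0.0145, -0.0165, 0, 0, 0, 0.1, -1],
  [-0.017, -0.019, 0, 0, 0, 0.13, -1],
  [-0.019, -0.0215, 0, 0, 0, 0.16, -1],
  [-0.021, -0.024, 0, 0, 0, 0.2, -1],
])

```text
time_s: 4.88
ee_pos: [0.5558, 0.0305, 0.1375]
eef_rot: [-3.141, 0.0, 1.117]
force: [-0.8, -0.0, 0.8]
grip_width: 0.0003
```

Call:
servo_tool([
  [-0.0015, -0.002, 0, 0, 0, 0.025, -1],
  [-0.003, -0.004, 0, 0, 0, 0.05, -1],
  [-0.0045, -0.006, 0, 0, 0, 0.075, -1],
  [-0.0055, -0.008, 0, 0, 0, 0.1, -1],
  [-0.007, -0.0105, 0, 0, 0, 0.125, -1],
  [-0.008, -0.0125, 0, 0, 0, 0.15, -1],
  [-0.0095, -0.015, 0, 0, 0, 0.175, -1],
  [-0.0105, -0.017, 0, 0, 0, 0.2, -1],
])

```text
time_s: 5.55
ee_pos: [0.5452, 0.0129, 0.138]
eef_rot: [3.141, -0.0, 1.318]
force: [-0.4, -0.5, -0.4]
grip_width: 0.0009
```

```bash
python3 - <<'E'
from h import *
o,p=wrist();print(o['ee_pos'],o['force'])
save(p,'w3.png');find(p,['lever_pivot','lever_knob'])
p=cams.camera('scene');im=cv2.resize(p['image'][160:320,240:440],None,fx=4,fy=3.75,interpolation=cv2.INTER_CUBIC);save(dict(image=im),'s3.png');find(p,['lever_pivot','lever_knob'])
E
```

```text
[0.54521352 0.01294076 0.13802198] [-0.41307581 -0.45918009 -0.41670634]
lever_pivot 0.6 436 233 [ 0.6373 -0.0332  0.1   ] depthpt [ 0.6318 -0.0238  0.1198]
lever_knob 0.59 332 208 [0.5585 0.0282 0.155 ] depthpt [0.5585 0.0276 0.1531]
lever_pivot 0.96 293 215 [ 0.6321 -0.0377  0.1   ] depthpt [ 0.649  -0.0191  0.12  ]
lever_knob 0.68 332 199 [0.572  0.0368 0.155 ] depthpt [0.5667 0.0323 0.1499]
```

View pics/w3.png

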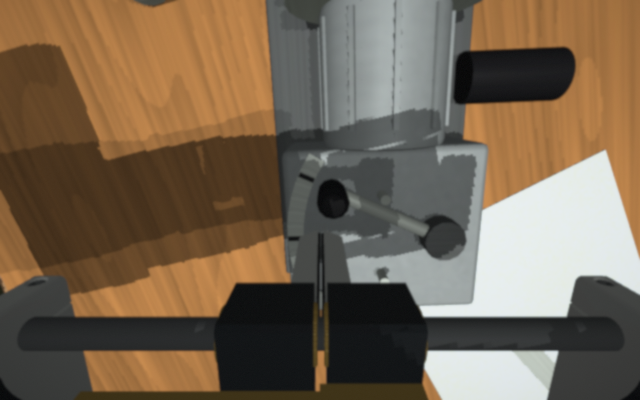

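View pics/s3.png

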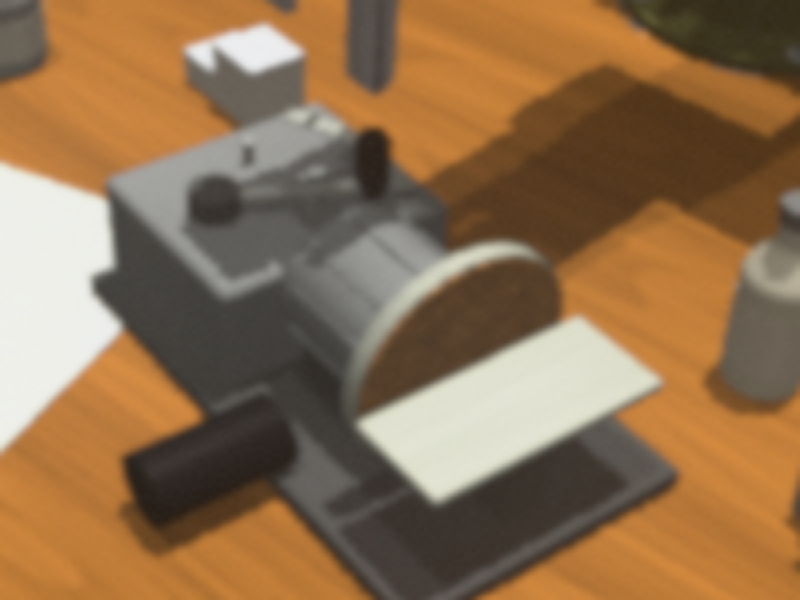

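```bash
python3 - <<'E'
from h import *
o,w=wrist();p=cams.camera('scene');q=cams.camera('top')
for n,P in dict(tcp=o['ee_pos'],tcp30=o['ee_pos']+[0,0,.03],knob=[.558,.030,.155],pivot=[.637,-.031,.121]).items():
    for nm,c in(('wrist',w),('scene',p),('top',q)):
        K=np.array([[c['fx'],0,c['cx']],[0,c['fy'],c['cy']],[0,0,1]])
        uv=cv2.projectPoints(np.array([P],float),np.array(c['rvec'],float),np.array(c['tvec'],float),K,None)[0].ravel()
        print(n,nm,uv.round(1))
save(dict(image=cv2.resize(p['image'][100:260,240:440],None,fx=4,fy=3.75,interpolation=cv2.INTER_CUBIC)),'s4.png')
save(dict(image=cv2.resize(q['image'][120:280,220:420],None,fx=4,fy=3.75,interpolation=cv2.INTER_CUBIC)),'t4.png')
# depth of finger tip region in wrist
d=w['depth']
for v in range(225,290,8):
    P=unproj(w,335,v,d[v,335]);T=Rn.from_euler('xyz',o['eef_rot']).inv().apply(P-o['ee_pos']);print(v,T.round(4))
E
```

```text
tcp wrist [318.7 225. ]
tcp scene [331.8 196. ]
tcp top [317.4 210.5]
tcp30 wrist [318.5 241.1]
tcp30 scene [332.1 186.2]
tcp30 top [317.2 208.7]
knob wrist [330.7 206.5]
knob scene [333.6 195.2]
knob top [312.1 205.4]
pivot wrist [444.3 241.3]
pivot scene [293.5 210. ]
pivot top [332.1 183.6]
225 [-0.0142  0.0138  0.0391]
233 [-0.0209  0.0138  0.0376]
241 [ 0.0105  0.0092 -0.0549]
249 [ 0.0106  0.0087 -0.0659]
257 [ 0.0109  0.0083 -0.0759]
265 [ 0.0105  0.0079 -0.0835]
273 [ 0.0108  0.0076 -0.0917]
281 [ 0.0106  0.0073 -0.0983]
289 [ 0.0346  0.0049 -0.1443]
```

View pics/s4.png

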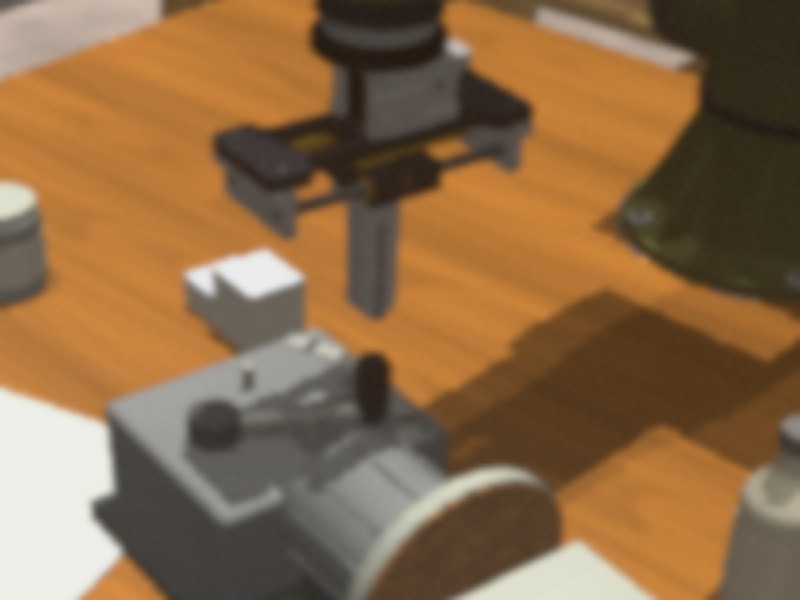

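View pics/t4.png

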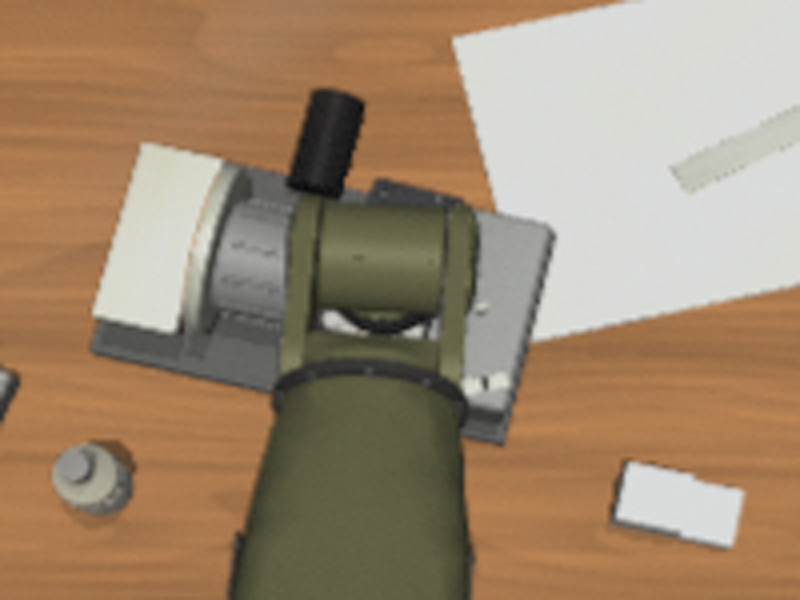

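```bash
python3 - <<'E'
from h import *
o,w=wrist();d=w['depth'];Ri=Rn.from_euler('xyz',o['eef_rot']).inv()
for v in range(228,246,2):
    print(v,[tuple((Ri.apply(unproj(w,u,v,d[v,u])-o['ee_pos'])*1000).round(0).astype(int)) if d[v,u]>0 else 0 for u in (296,304,312,319,326,334,342,350)])
p=cams.camera('scene');d=p['depth']
for v in range(168,190,2):
    print(v,[tuple((unproj(p,u,v,d[v,u])*1000).round(0).astype(int)) for u in (328,331,333,335,338)])
E
```

```text
228 [(np.int64(-16), np.int64(-19), np.int64(36)), (np.int64(-16), np.int64(-13), np.int64(37)), (np.int64(-17), np.int64(-6), np.int64(38)), (np.int64(-17), np.int64(0), np.int64(38)), (np.int64(-17), np.int64(6), np.int64(39)), (np.int64(-16), np.int64(13), np.int64(37)), (np.int64(-17), np.int64(20), np.int64(38)), (np.int64(-17), np.int64(27), np.int64(38))]
230 [(np.int64(-18), np.int64(-20), np.int64(36)), (np.int64(-19), np.int64(-13), np.int64(39)), (np.int64(-18), np.int64(-6), np.int64(37)), (np.int64(-18), np.int64(0), np.int64(38)), (np.int64(-18), np.int64(6), np.int64(37)), (np.int64(-18), np.int64(13), np.int64(38)), (np.int64(-18), np.int64(20), np.int64(38)), (np.int64(-18), np.int64(27), np.int64(38))]
232 [(np.int64(-20), np.int64(-20), np.int64(37)), (np.int64(-20), np.int64(-13), np.int64(37)), (np.int64(11), np.int64(-4), np.int64(-42)), (np.int64(-21), np.int64(0), np.int64(39)), (np.int64(10), np.int64(5), np.int64(-41)), (np.int64(-20), np.int64(13), np.int64(37)), (np.int64(-20), np.int64(20), np.int64(38)), (np.int64(-20), np.int64(27), np.int64(38))]
234 [
[... 4016 characters left out ...]
t64(358), np.int64(-166), np.int64(-2)), (np.int64(557), np.int64(20), np.int64(183)), (np.int64(552), np.int64(22), np.int64(182)), (np.int64(546), np.int64(23), np.int64(179)), (np.int64(335), np.int64(-143), np.int64(-3))]
186 [(np.int64(369), np.int64(-156), np.int64(0)), (np.int64(363), np.int64(-149), np.int64(1)), (np.int64(355), np.int64(-147), np.int64(-2)), (np.int64(352), np.int64(-141), np.int64(-1)), (np.int64(347), np.int64(-133), np.int64(0))]
188 [(np.int64(376), np.int64(-149), np.int64(-1)), (np.int64(369), np.int64(-143), np.int64(-2)), (np.int64(363), np.int64(-139), np.int64(-2)), (np.int64(362), np.int64(-132), np.int64(1)), (np.int64(357), np.int64(-124), np.int64(1))]
```

The images show the real fingertips about 41 mm above the reported TCP (both cameras agree: tip at z≈0.180), so the finger passed over the knob without touching it. I'll go back to the start side and lower by that amount.

Call:
servo_tool([
  [0.006, 0.008, 0, 0, 0, -0.1, -1],
  [0.014, 0.018, 0, 0, 0, -0.2, -1],
  [0.022, 0.03, 0, 0, 0, -0.3, -1],
  [0.032, 0.042, 0, 0, 0, -0.4, -1],
  [0.032, 0.042, 0, 0, 0, -0.4, -1],
  [0.032, 0.042, -0.01, 0, 0, -0.4, -1],
  [0.032, 0.042, -0.02, 0, 0, -0.4, -1],
  [0.032, 0.042, -0.025, 0, 0, -0.4, -1],
])

```text
time_s: 6.77
ee_pos: [0.5763, 0.0549, 0.1104]
eef_rot: [-3.14, 0.002, 0.918]
force: [-0.7, 0.3, -0.1]
grip_width: 0.0007
```

```bash
python3 - <<'E'
from h import *
o=ctrl.get_obs();print(o['ee_pos'],o['eef_rot'],o['force'])
p=cams.camera('scene');d=p['depth']
save(dict(image=cv2.resize(p['image'][120:240,260:410],None,fx=5,fy=5,interpolation=cv2.INTER_CUBIC)),'s5.png')
P=np.array([unproj(p,u,v,d[v,u]) for v in range(150,215) for u in range(310,365)])
m=(np.hypot(P[:,0]-o['ee_pos'][0],P[:,1]-o['ee_pos'][1])<.02)&(P[:,2]>.135)
print(P[m][:,2].min(),np.sort(P[m][:,2])[:12].round(3), P[m].min(0),P[m].max(0))
E
```

```text
[0.57626114 0.05493662 0.11035088] [-3.13969335e+00  1.67714815e-03  9.18054296e-01] [-0.70683503  0.32890355 -0.05682197]
0.14914385418067197 [0.149 0.149 0.151 0.151 0.153 0.153 0.153 0.155 0.155 0.155 0.155 0.155] [0.57095777 0.03523549 0.14914385] [0.59493926 0.07392112 0.29240842]
```

View pics/s5.png

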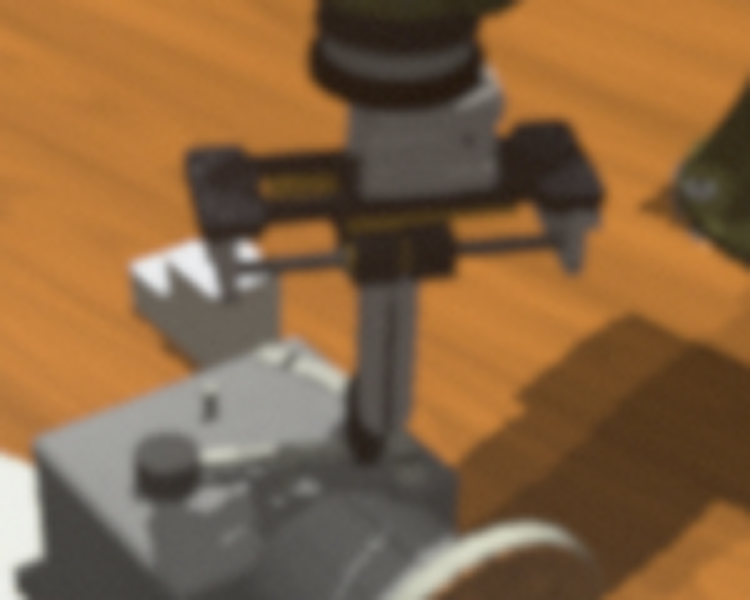

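Call:
servo_tool([
  [0, 0, -0.007, 0, 0, 0, -1],
  [0, 0, -0.013, 0, 0, 0, -1],
  [0, 0, -0.013, 0, 0, 0, -1],
  [-0.002, -0.003, -0.013, 0, 0, 0, -1],
  [-0.004, -0.006, -0.013, 0, 0, 0, -1],
  [-0.007, -0.009, -0.013, 0, 0, 0.03, -1],
  [-0.009, -0.012, -0.013, 0, 0, 0.06, -1],
  [-0.011, -0.014, -0.013, 0, 0, 0.08, -1],
])

```text
time_s: 7.48
ee_pos: [0.565, 0.0411, 0.0974]
eef_rot: [-3.139, 0.001, 0.999]
force: [1.0, 4.8, -0.1]
grip_width: 0.0007
```

```bash
python3 - <<'E'
from h import *
pv=np.array([.637,-.031])
o=ctrl.get_obs();e=o['ee_pos'];print(e,o['eef_rot'],o['force'])
for th in [.1,.15,.2,.25,.3,.35,.4,.45,.5,.55,.6,.65,.7,.75,.8,.85,.9]:
    a=2.4816+th
    k=pv+.1*np.array([np.cos(a),np.sin(a)]);t=np.array([-np.sin(a),np.cos(a)])
    f=k-.022*t
    print(th,(f-e[:2]).round(4),'turn',round(.911+th-o['eef_rot'][2],3))
E
```

```text
[0.56504616 0.04107249 0.09735442] [-3.13923670e+00  9.40054300e-04  9.99109905e-01] [ 0.97682218  4.78454524 -0.10759751]
0.1 [-0.0011 -0.0003] turn 0.012
0.15 [-0.0046 -0.0041] turn 0.062
0.2 [-0.0079 -0.008 ] turn 0.112
0.25 [-0.011 -0.012] turn 0.162
0.3 [-0.0139 -0.0163] turn 0.212
0.35 [-0.0166 -0.0206] turn 0.262
0.4 [-0.019  -0.0251] turn 0.312
0.45 [-0.0213 -0.0297] turn 0.362
0.5 [-0.0233 -0.0344] turn 0.412
0.55 [-0.025  -0.0392] turn 0.462
0.6 [-0.0265 -0.0441] turn 0.512
0.65 [-0.0278 -0.0491] turn 0.562
0.7 [-0.0288 -0.0541] turn 0.612
0.75 [-0.0296 -0.0592] turn 0.662
0.8 [-0.0301 -0.0642] turn 0.712
0.85 [-0.0304 -0.0694] turn 0.762
0.9 [-0.0304 -0.0745] turn 0.812
```

Call:
servo_tool([
  [-0.0045, -0.004, 0, 0, 0, 0.06, -1],
  [-0.008, -0.008, 0, 0, 0, 0.11, -1],
  [-0.011, -0.012, 0, 0, 0, 0.16, -1],
  [-0.014, -0.0165, 0, 0, 0, 0.21, -1],
  [-0.0165, -0.0205, 0, 0, 0, 0.26, -1],
  [-0.019, -0.025, 0, 0, 0, 0.31, -1],
  [-0.0205, -0.0275, 0, 0, 0, 0.335, -1],
  [-0.0215, -0.03, 0, 0, 0, 0.36, -1],
])

```text
time_s: 8.15
ee_pos: [0.5434, 0.0105, 0.0978]
eef_rot: [-3.14, 0.001, 1.36]
force: [-0.2, -0.2, -0.6]
grip_width: 0.0003
```

```bash
python3 - <<'E'
from h import *
o,p=wrist();print(o['ee_pos'],o['force'])
save(p,'w6.png');find(p,['lever_pivot','lever_knob'])
E
```

```text
[0.54340499 0.01046728 0.09775422] [-0.16917496 -0.15845356 -0.63093243]
lever_pivot 0.92 456 256 [ 0.6378 -0.034   0.1   ] depthpt [ 0.6305 -0.0224  0.1207]
```

View pics/w6.png

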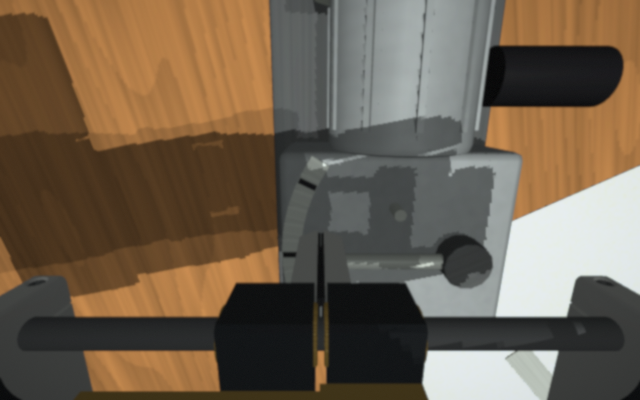

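Call:
servo_tool([
  [-0.0015, -0.004, 0, 0, 0, 0.05, -1],
  [-0.0035, -0.0085, 0, 0, 0, 0.1, -1],
  [-0.005, -0.0135, 0, 0, 0, 0.15, -1],
  [-0.006, -0.0185, 0, 0, 0, 0.2, -1],
  [-0.007, -0.0235, 0, 0, 0, 0.25, -1],
  [-0.0075, -0.026, 0, 0, 0, 0.275, -1],
  [-0.008, -0.0285, 0, 0, 0, 0.3, -1],
  [-0.008, -0.031, 0, 0, 0, 0.325, -1],
])

```text
time_s: 8.97
ee_pos: [0.5355, -0.0204, 0.0978]
eef_rot: [-3.14, 0.001, 1.683]
force: [-0.5, 0.3, 0.0]
grip_width: 0.0007
```

```bash
python3 - <<'E'
from h import *
o,p=wrist();print(o['ee_pos'],o['force'])
save(p,'w7.png');find(p,['lever_pivot','lever_knob'])
p=cams.camera('scene');save(dict(image=cv2.resize(p['image'][120:240,260:410],None,fx=5,fy=5,interpolation=cv2.INTER_CUBIC)),'s7.png');find(p,['lever_pivot','lever_knob'])
E
```

```text
[ 0.53550416 -0.02036109  0.09777667] [-0.53314431  0.25405236  0.03942308]
lever_pivot 0.96 453 256 [ 0.6374 -0.0331  0.1   ] depthpt [ 0.6265 -0.024   0.1216]
lever_pivot 0.59 292 217 [ 0.6406 -0.0339  0.1   ] depthpt [ 0.6502 -0.0233  0.1115]
lever_knob 0.91 313 180 [ 0.5422 -0.0535  0.155 ] depthpt [ 0.5403 -0.0553  0.1533]
```

View pics/w7.png

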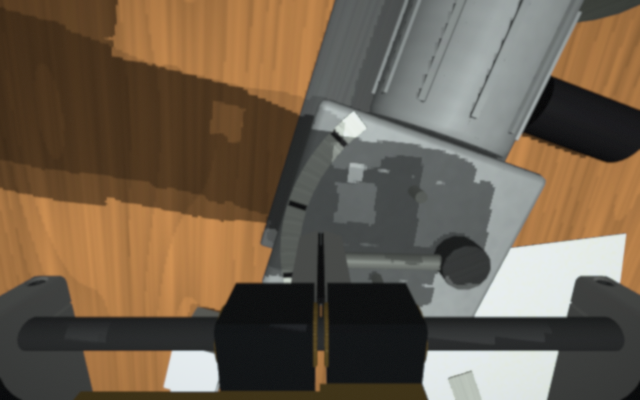

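View pics/s7.png

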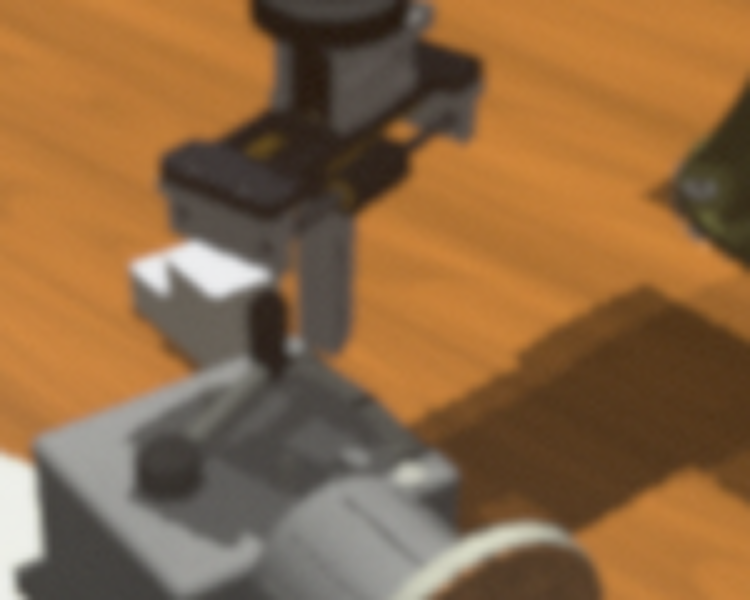

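Call:
servo_tool([
  [0, 0.005, 0.01, 0, 0, 0, -1],
  [0, 0.012, 0.03, 0, 0, 0, -1],
  [0, 0.02, 0.06, 0, 0, 0, -1],
  [0, 0.03, 0.09, 0, 0, -0.02, -1],
  [0, 0.05, 0.12, 0, 0, -0.04, -1],
  [-0.005, 0.08, 0.15, 0, 0, -0.06, -1],
  [-0.01, 0.11, 0.17, 0, 0, -0.08, -1],
  [-0.01, 0.14, 0.18, 0, 0, -0.08, -1],
])

```text
time_s: 9.93
ee_pos: [0.5253, 0.1216, 0.2821]
eef_rot: [3.138, 0.0, 1.6]
force: [0.2, -0.0, 0.0]
grip_width: 0.0006
```

Call:
servo_tool([
  [0, 0.025, 0.01, 0, 0, 0, -1],
  [-0.003, 0.05, 0.01, 0, 0, 0, -1],
  [-0.006, 0.08, 0.01, 0, 0, 0, -1],
  [-0.009, 0.11, 0.01, 0, 0, 0, -1],
  [-0.012, 0.14, 0.01, 0, 0, 0, -1],
  [-0.015, 0.165, 0.01, 0, 0, 0, -1],
  [-0.018, 0.185, 0.01, 0, 0, 0, -1],
  [-0.018, 0.19, 0.01, 0, 0, 0, -1],
])

```text
time_s: 10.6
ee_pos: [0.5061, 0.3145, 0.2926]
eef_rot: [3.138, -0.0, 1.603]
force: [0.5, -0.2, -0.1]
grip_width: 0.0007
```

```bash
python3 - <<'E'
from h import *
o,p=wrist();print(o['time_s'],o['ee_pos'],o['eef_rot'])
save(p,'w8.png');find(p)
d=p['depth'];P=np.array([unproj(p,u,v,d[v,u]) for v in range(0,400,1) for u in range(0,640,1) if d[v,u]>0])
b=P[(abs(P[:,2]-.067)<.004)&(np.hypot(P[:,0]-.507,P[:,1]-.385)<.06)];print('btn',len(b),b.mean(0),np.ptp(b,axis=0))
q=cams.camera('top');save(dict(image=cv2.resize(q['image'][120:280,180:380],None,fx=4,fy=3.75,interpolation=cv2.INTER_CUBIC)),'t8.png')
find(q,['lever_pivot','lever_knob','sander','start_button_top'])
s=cams.camera('scene');find(s)
E
```

```text
10.6 [0.50609434 0.31452783 0.29259706] [ 3.13844164e+00 -2.67067119e-05  1.60254489e+00]
sander 0.72 378 289 [0.6201 0.0875 0.    ] depthpt [0.5208 0.3494 0.4376]
start_box 0.62 319 124 [0.5046 0.3763 0.    ] depthpt [0.5046 0.3784 0.0659]
start_button_top 0.7 318 128 [0.5033 0.373  0.067 ] depthpt [0.5033 0.373  0.0672]
start_button_top 0.39 378 291 [0.6055 0.1241 0.067 ] depthpt [0.5208 0.3493 0.4382]
foam_step 0.59 322 126 [0.5094 0.3731 0.    ] depthpt [0.5087 0.3757 0.0669]
glue_bottle 0.61 277 195 [0.4391 0.2593 0.    ] depthpt [0.4487 0.2791 0.0755]
btn 365 [0.50933411 0.37671344 0.06614655] [0.02883206 0.02804748 0.00478571]
lever_pivot 0.88 332 186 [ 0.6324 -0.0294  0.1   ] depthpt [ 0.6273 -0.0292  0.1217]
lever_knob 0.7 341 217 [ 0.524 -0.059  0.155] depthpt [ 0.5248 -0.0591  0.1499]
sander 0.88 299 198 [0.6147 0.0816 0.    ] depthpt [ 0.2483 -0.0209  1.7241]
sander 0.83 336 265 [0.6131 0.0935 0.    ] depthpt [0.6878 0.1549 0.0991]
lever_pivot 0.57 294 216 [ 0.6334 -0.0332  0.1   ] depthpt [ 0.6463 -0.019   0.1154]
lever_knob 0.56 310 181 [ 0.5514 -0.0563  0.155 ] depthpt [ 0.5463 -0.0613  0.1502]
start_box 0.76 458 302 [0.5107 0.3739 0.    ] depthpt [0.5477 0.3834 0.0413]
start_button_top 0.62 465 282 [0.5099 0.3741 0.067 ] depthpt [0.5091 0.3739 0.0662]
filler_tin 0.91 243 175 [ 0.5183 -0.4045  0.    ] depthpt [ 0.5355 -0.3792  0.0193]
foam_step 0.7 304 182 [ 0.4067 -0.2267  0.    ] depthpt [ 0.4517 -0.1807  0.0433]
glue_bottle 0.81 432 259 [0.4297 0.2584 0.    ] depthpt [0.4579 0.2694 0.028 ]
```

View pics/w8.png

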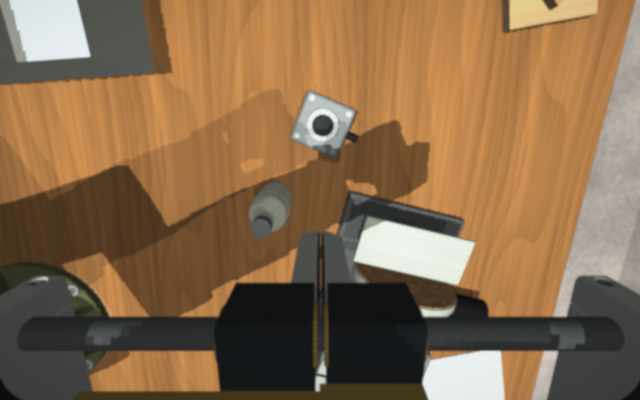

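View pics/t8.png

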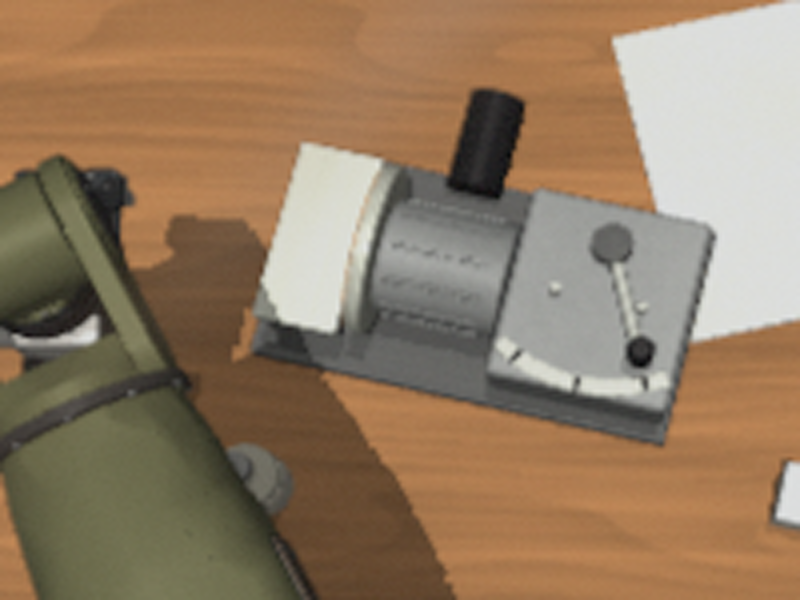

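Call:
servo_tool([
  [0.001, 0.015, 0, 0, 0, 0, -1],
  [0.002, 0.035, -0.02, 0, 0, 0, -1],
  [0.003, 0.055, -0.045, 0, 0, 0, -1],
  [0.003, 0.062, -0.075, 0, 0, 0, -1],
  [0.003, 0.062, -0.105, 0, 0, 0, -1],
  [0.003, 0.062, -0.135, 0, 0, 0, -1],
  [0.003, 0.062, -0.16, 0, 0, 0, -1],
  [0.003, 0.062, -0.172, 0.003, 0, 0, -1],
])

```text
time_s: 12.42
ee_pos: [0.509, 0.373, 0.1163]
eef_rot: [-3.141, -0.0, 1.601]
force: [-0.1, -0.2, 0.1]
grip_width: 0.0003
```

Call:
servo_tool([
  [0, 0, -0.012, 0, 0, 0, -1],
  [0, 0, -0.025, 0, 0, 0, -1],
  [0, 0, -0.038, 0, 0, 0, -1],
  [0, 0, -0.05, 0, 0, 0, -1],
  [0, 0, -0.06, 0, 0, 0, -1],
  [0, 0, -0.067, 0, 0, 0, -1],
  [0, 0, -0.07, 0, 0, 0, -1],
  [0, 0, -0.07, 0, 0, 0, -1],
])

```text
time_s: 13.08
ee_pos: [0.509, 0.3729, 0.0458]
eef_rot: [-3.141, 0.0, 1.601]
force: [-0.5, -0.3, -0.0]
grip_width: 0.0005
```

```bash
python3 - <<'E'
from h import *
o=ctrl.get_obs();print(o['time_s'],o['ee_pos'],o['eef_rot'],o['force'])
p=cams.camera('scene');d=p['depth']
save(dict(image=cv2.resize(p['image'][220:340,390:540],None,fx=5,fy=5,interpolation=cv2.INTER_CUBIC)),'s9.png')
P=np.array([unproj(p,u,v,d[v,u]) for v in range(220,300) for u in range(440,490)])
m=(np.hypot(P[:,0]-o['ee_pos'][0],P[:,1]-o['ee_pos'][1])<.018)&(P[:,2]>.05)&(P[:,2]<.12)
print(np.sort(P[m][:,2])[:40].round(3))
E
```

```text
13.0833 [0.50895084 0.37293115 0.04580166] [-3.14053172e+00  1.16350078e-04  1.60052300e+00] [-0.4729271  -0.28448243 -0.04702097]
[0.053 0.053 0.054 0.054 0.054 0.055 0.055 0.055 0.055 0.055 0.055 0.055
 0.055 0.055 0.055 0.055 0.055 0.055 0.055 0.055 0.056 0.056 0.056 0.056
 0.056 0.056 0.056 0.056 0.056 0.056 0.056 0.056 0.056 0.056 0.056 0.056
 0.056 0.056 0.056 0.057]
```

View pics/s9.png

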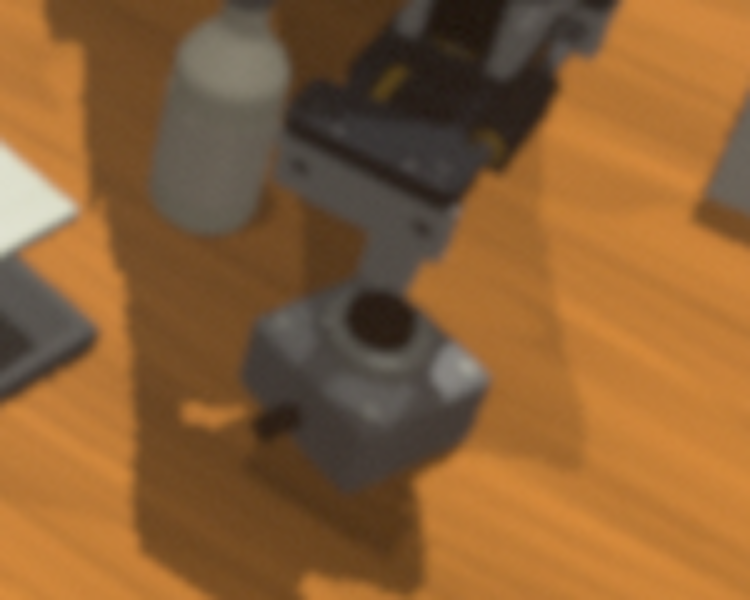

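Call:
servo_tool([
  [0, 0.003, -0.004, 0, 0, 0, -1],
  [0, 0.003, -0.008, 0, 0, 0, -1],
  [0, 0.003, -0.012, 0, 0, 0, -1],
  [0, 0.003, -0.015, 0, 0, 0, -1],
  [0, 0.003, -0.017, 0, 0, 0, -1],
  [0, 0.003, -0.019, 0, 0, 0, -1],
  [0, 0.003, -0.021, 0, 0, 0, -1],
  [0, 0.003, -0.022, 0, 0, 0, -1],
])

```text
time_s: 13.8
ee_pos: [0.5091, 0.376, 0.0244]
eef_rot: [-3.141, -0.0, 1.6]
force: [-2.6, -0.9, 3.5]
grip_width: 0.0005
```

Call:
servo_tool([
  [0, 0, -0.001, 0, 0, 0, -1],
  [0, 0, -0.002, 0, 0, 0, -1],
  [0, 0, -0.003, 0, 0, 0, -1],
  [0, 0, -0.0035, 0, 0, 0, -1],
  [0, 0, -0.004, 0, 0, 0, -1],
  [0, 0, -0.004, 0, 0, 0, -1],
  [0, 0, -0.004, 0, 0, 0, -1],
  [0, 0, -0.004, 0, 0, 0, -1],
])

```text
time_s: 14.47
ee_pos: [0.5093, 0.3761, 0.0217]
eef_rot: [3.141, -0.001, 1.601]
force: [-6.1, -3.9, 14.2]
grip_width: 0.0004
```

Call:
servo_tool([
  [0, 0, 0.006, 0, 0, 0, -1],
  [0, 0, 0.015, 0, 0, 0, -1],
  [0, 0, 0.03, 0, 0, 0, -1],
  [0, 0, 0.05, 0, 0, 0, -1],
  [0, 0, 0.08, 0, 0, 0, -1],
  [0, 0, 0.11, 0, 0, 0, -1],
  [0, 0, 0.14, 0, 0, 0, -1],
  [0, 0, 0.16, 0, 0, 0, -1],
])

```text
time_s: 15.13
ee_pos: [0.5098, 0.3765, 0.1853]
eef_rot: [3.139, -0.002, 1.601]
force: [-0.5, 0.1, 0.8]
grip_width: 0.0005
```

Call:
servo_tool([
  [0, 0, 0.02, 0, 0, 0, -1],
  [0, -0.02, 0.05, 0, 0, 0, -1],
  [0, -0.04, 0.08, 0, 0, 0, -1],
  [0, -0.06, 0.1, 0, 0, 0, -1],
  [0, -0.06, 0.11, 0, 0, 0, -1],
  [0, -0.06, 0.11, 0, 0, 0, -1],
  [0, -0.06, 0.11, 0, 0, 0, -1],
  [0, -0.06, 0.11, 0, 0, 0, -1],
])

```text
time_s: 15.8
ee_pos: [0.5094, 0.3171, 0.2935]
eef_rot: [3.141, -0.001, 1.601]
force: [0.2, -0.3, -0.7]
grip_width: 0.0003
```

```bash
python3 - <<'E'
from h import *
o,p=wrist();print(o['time_s'],o['ee_pos'],o['force'])
save(p,'w10.png')
d=p['depth'];P=np.array([unproj(p,u,v,d[v,u]) for v in range(0,400,1) for u in range(0,640,1) if d[v,u]>0])
b=P[(abs(P[:,2]-.065)<.008)&(np.hypot(P[:,0]-.509,P[:,1]-.3765)<.008)];print('btn',len(b),b.mean(0))
q=cams.camera('top');save(dict(image=cv2.resize(q['image'][120:280,180:480],None,fx=2.6667,fy=2.6667,interpolation=cv2.INTER_CUBIC)),'t10.png')
s=cams.camera('scene');save(s,'s10.png');find(s)
E
```

```text
15.8 [0.50936079 0.31707621 0.29349727] [ 0.21214589 -0.25170265 -0.67532435]
btn 108 [0.50906219 0.37650702 0.06626559]
lever_pivot 0.72 294 216 [ 0.6355 -0.0308  0.1   ] depthpt [ 0.6473 -0.0178  0.1141]
lever_knob 0.62 313 182 [ 0.5515 -0.0479  0.155 ] depthpt [ 0.546  -0.0534  0.1498]
start_box 0.94 460 301 [0.5045 0.376  0.    ] depthpt [0.544  0.386  0.0438]
start_button_top 0.47 465 284 [0.5155 0.3755 0.067 ] depthpt [0.5115 0.3744 0.0629]
filler_tin 0.66 243 176 [ 0.5216 -0.3976  0.    ] depthpt [ 0.5375 -0.3741  0.0181]
foam_step 0.88 302 181 [ 0.4051 -0.2396  0.    ] depthpt [ 0.4583 -0.1843  0.0512]
glue_bottle 0.95 434 258 [0.4227 0.2589 0.    ] depthpt [0.4576 0.2723 0.0343]
```

View pics/t10.png

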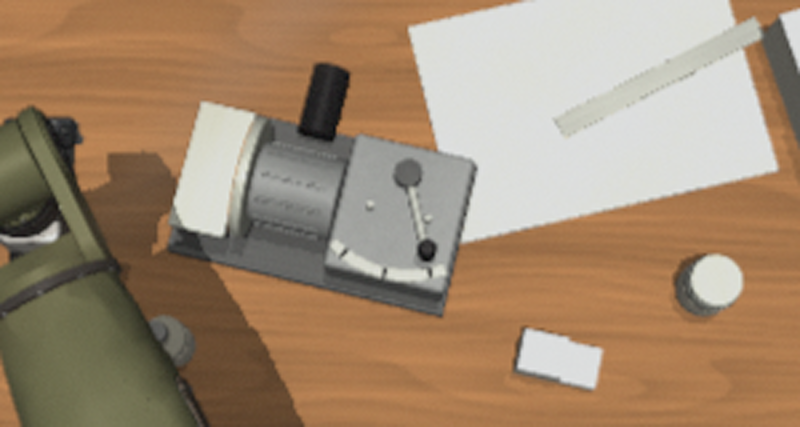

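View pics/s10.png

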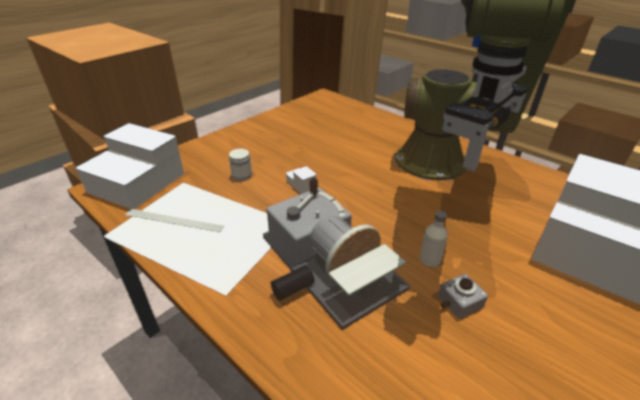

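The lever is at the third tick against the stop pin (top crop, knob at about 427,250). The button is back up at 66 mm, everything else looks undisturbed, and the arm is clear. I'm handing in.

```bash
python3 -c "
from station import hand_in
print(hand_in())"
```

```text
the job is handed in; nothing more can be done
None
```

I pushed the speed lever with the closed fingertips from off, past the first speed, to the far stop. I then pressed the start button down once, let it come up, and handed in at about 16 s of the 51 s allowed. No verdict was reported.

**Lever:** the knob measured (0.540, -0.055) m, about 0.90 rad by my geometry. In the last top picture the arm lies against the end pin at the third tick. I saw it snap home, but did not press it against the stop as a further check. The largest contact force I read was about 5 N, read only at the end of each move.

**Button:** pressing read 14 N upward, well over the 5 N spring, so I took it as fully down. After release its top measured 66 mm; fully up is 67 mm.

**Other objects:** the sander looked unmoved. The pictures show the tin, foam piece and bottle undisturbed. The network positions for the foam piece drifted by up to about 25 mm between shots. I put that down to network noise, as nothing came near it.

**Disagreement:** the real fingertips sat about 40 mm above the reported TCP, confirmed in both the scene and wrist cameras. Because of this my first lever push passed over the knob without touching it. I corrected for the offset in all later moves.

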